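# Slide a circuit-board carrier out over the riser's edge and hold it there

### The job

The underside of the circuit board's connector has to be reached from below: take hold of the aluminium carrier plate, which has a black handle, and slide the plate out over the front of the white riser, keeping it flat on the riser all the way, until its yellow front edge is level with the red pointer of the gauge and square with the riser. That far out it would tip over the edge, so finish while still holding it down, flat and still on the riser: do not let go. Leave the pointer and everything else on the bench where they are.

Things in the scene. Friction and masses are not known exactly. Their poses are not given: they have to be found in the camera images.
- handle (a point): centre of the carrier plate's upright black block handle, half-way up, 25 above the plate's upper face. Handle 24 along the plate (x) x 44 across (y) x 50 high. Axes are the plate's: x towards its yellow front edge, z up. The front edge lies 255 ahead of this point; the plate's rear edge 25 behind it; the plate is bare for 85 ahead of it
- front_edge (a point): middle of the plate's yellow-striped front edge, on its upper face; axes as the handle's
- plate: loose aluminium carrier plate, 280 (x) x 130 (y) x 8 thick, green circuit board on its front part (to 18 above the upper face), 0.35 to 0.55 kg; origin at the centre of its underside, x towards the front. Balances about 10 ahead of its middle: overhanging more than 130 it tips unless held. Starts flat on the riser, up to 9 degrees askew, overhanging 20 to 50
- riser: fixed white-topped bench riser (low shelf), 280 (x) x 240 (y) x 90 high; origin at the centre of its underside, on the bench; x points outward through its front edge, 140 from the origin; z up. On its +y side a dark gauge bar, 14 wide, runs 230 beyond the front edge, its top 8 below the riser's, carrying the red pointer
- mark (a point): tip of the red pointer (4 wide needle on a 22 x 24 x 26 red cursor block on the gauge bar), 160 to 195 beyond the riser's front edge, 118 to the +y side of the riser's centre line, at the height of the plate's upper face; axes as the riser's. A centred plate passes it 50 clear; the cursor slides if pushed and must not be
- solder_reel_c (a point): bystander: solder reel standing on its flange, 60 dia x 40 high; point at its centre
- tape_roll_c (a point): bystander: yellow tape roll lying flat, 68 dia x 20 high; point at its centre
- screwdriver_grip (a point): bystander: red-handled screwdriver lying on the bench, about 200 long; point on its handle
- spray_can_c (a point): bystander: blue and silver spray can standing, 64 dia x 190 high; point at its centre
- parts_jar_c (a point): bystander: low clear jar with a white lid, 72 dia x 58 high; point at its centre
- multimeter_c (a point): bystander: yellow multimeter lying flat, 150 x 85 x 45 high; point at its centre
- cap_cup_c (a point): bystander: orange plastic cup, 66 dia x 45 high; point at its centre
- cursor: the red cursor block that carries the pointer; origin at mid-height on the gauge bar's centre line, 25 to the +y side of the pointer's tip; axes as the riser's

How it is judged:
By the outcome, as a careful person would: the job done as asked, in the order asked, and still so for the second after the job is handed in, while the arm keeps its last pose, push and grip.
It also fails if it takes over 32 s, if anything falls off the work surface, if the arm or the gripper's body presses on something with over 40 N, if the wrist force passes 120 N, or if a joint passes its speed limit or range.

### The arm

A 6-joint arm with a two-finger parallel gripper is mounted at the origin on the work surface. World frame = base frame: x ahead of the robot, y to its left, z up, the work surface at z = 0. Lengths are in m, angles in rad, forces in N, time in s.
With the tool pointing down it reaches from about 0.3 to 0.825 m from the base axis. Payload 5.4 kg.
Tool frame: the origin (TCP) lies at the very end of the fingers, on their centre line; the grasp point (between the pads) lies 19 mm behind it; z points along the fingers, x is the direction in which the jaws open and shut, and the axes are right-handed (so a half turn about z gives the same grasp; the last joint's range is limited). The gripper opens to 92 mm and grips with 3 to 60 N. Pads are 20 mm wide; open, the fingers measure 128 mm over their backs; the gripper's body (75 mm by 189 mm) begins 69 mm behind the grasp point.
Start: joints at [0.9, 0.158, 1.597, -0, 1.386, -0.21], TCP at [0.256, 0.515, 0.215] pointing down, gripper open.
Joint ranges: [-2.91, 2.91], [-0.94, 2.29], [0.18, 2.7], [-1.29, 4.43], [0.17, 2.64], [-3, 3]. Speed limits (rad/s): [2.57, 2.57, 3.14, 3.14, 3.14, 3.14].

### API

Orientations are given as a rotation vector (axis times angle).
In Python, from workcell import bot gives the robot as it stands. Calls block until the motion is done:
- bot.goto(position, orientation): joint-space move of the TCP to a pose.
- bot.line_to(position, rot=None, max_speed=0.15): straight line of the TCP; rot=None keeps the orientation; max_speed is the mean speed in m/s.
- bot.set_joints(angles): joint-space move.
- bot.set_gripper(opening, newtons=None): opening from 0.0 (shut) to 1.0 (fully open); newtons is the grip in N (None keeps the last); returns when the fingers have stopped.
- bot.hold(seconds).
- bot.inverse_kinematics(position, orientation): joint angles nearest the present ones, or None.
- bot.read_camera(name): name is "scene" or "side" or "wrist"; returns a dict with "pixels" (384x512x3 uint8, blue, green, red), "fx", "fy", "cx", "cy" (pixels), "k1" (the pictures are not rectified: a ray, as slopes to the right and down, at radius r is drawn at 1 + k1 r^2 times it, then the intrinsics apply), "R" (3x3) and "t" (3): a world point X has camera coordinates R X + t. Camera axes: x right, y down, z forward; pixel columns grow to the right and rows downward; lengths in m; the calibration is good to about 2 mm. A picture is of the moment at which its call begins. There is no depth.
A pose or a line that the arm cannot do raises bot.MotionError and nothing moves.
- bot.job_done(): hands the job in, once; it reports no verdict.
Readings, each from a call of its own:
- bot.current_clock(): time.
- bot.current_joints(): joint angles.
- bot.current_joint_vel(): joint speeds.
- bot.current_effort(): joint torques, N m.
- bot.current_ee_pos(): TCP position.
- bot.current_tool_rot(): TCP orientation.
- bot.current_contact_force(): force on the tool from outside, world axes, zero at the start.
- bot.current_ft_torque(): the same for the moment, N m.
- bot.current_opening(): opening from 0.0 (shut) to 1.0 (fully open).
Only numpy, scipy, OpenCV 4.12 (cv2) and the standard library are available. Lean on these libraries where they do the work, as an engineer would, in place of code of your own. Each camera call takes 0.05 s, during which the arm holds its last target.

## Working session

There is one attempt and no reset: what is moved stays moved. The work goes in short steps, each a Python script; the robot and the scene stay as the last script left them, time stands still between calls to the robot, and variables do not carry over. Pictures are saved under pics/ and viewed, and the job is handed in when it is done.

```bash
mkdir -p pics; ls; python3 - <<'E'
from workcell import bot
import cv2,pickle
d={}
for n in ["scene","side","wrist"]:
    c=bot.read_camera(n); d[n]=c; cv2.imwrite(f"pics/{n}0.png",c["pixels"])
    print(n,c["fx"],c["fy"],c["cx"],c["cy"],c["k1"],(-c["R"].T@c["t"]).round(3),c["R"].round(2).tolist())
pickle.dump(d,open("c0.pkl","wb"))
print(bot.current_clock(),bot.current_tool_rot())
E
```

```text
pics
scene 449.54533359314 449.54533359314 261.5801440045789 187.47094309925257 -0.02911630187084663 [1.64  0.575 1.16 ] [[-0.45, 0.89, -0.02], [0.6, 0.29, -0.75], [-0.66, -0.35, -0.67]]
side 387.7737674582556 387.7737674582556 260.3008610833738 184.45192074764256 0.0020343595528149803 [ 0.016 -0.964  0.848] [[0.86, -0.51, -0.02], [-0.3, -0.47, -0.83], [0.41, 0.72, -0.56]]
wrist 300.8087290431809 300.8087290431809 252.8450732794511 190.29565765881196 -0.019051358439889962 [0.18  0.552 0.383] [[0.45, 0.9, -0.0], [0.86, -0.43, 0.29], [0.26, -0.13, -0.96]]
0.15 [ 2.66958801e+00  1.65521612e+00 -2.11177085e-03]
```

View pics/scene0.png

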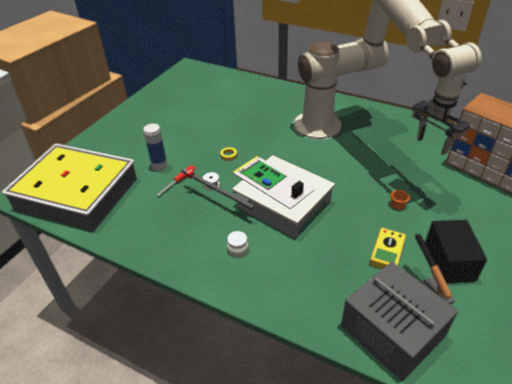

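View pics/side0.png

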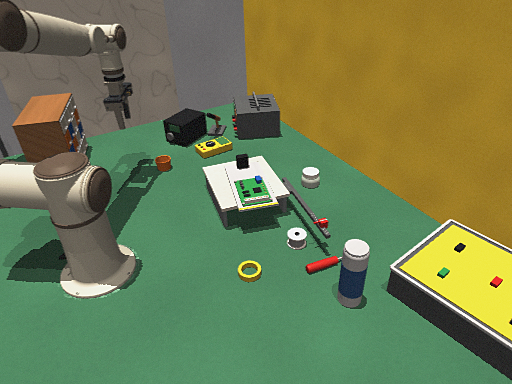

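View pics/wrist0.png

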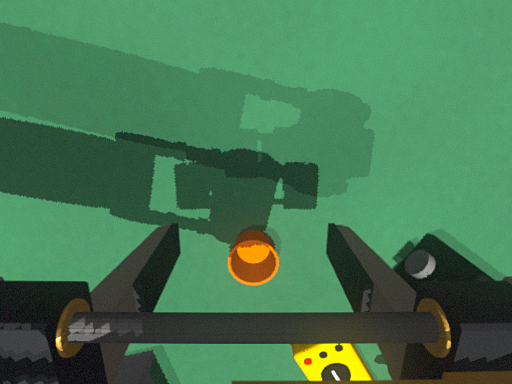

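The scene view shows the riser at about (285,195) and the handle at (297,189). The pointer and red cursor are near (187,173). In the side view the plate is at about (250,185) and the cursor at (322,224). I'll enlarge both.

```bash
cat > h.py <<'E'
import numpy as np,cv2,pickle
def ray(c,uv):
    K=np.array([[c["fx"],0,c["cx"]],[0,c["fy"],c["cy"]],[0,0,1.]])
    p=cv2.undistortPoints(np.array([[uv]],float),K,np.array([c["k1"],0,0,0.]))[0,0]
    d=c["R"].T@np.array([p[0],p[1],1]); return -c["R"].T@c["t"], d/np.linalg.norm(d)
def onz(c,uv,z):
    o,d=ray(c,uv); return o+d*(z-o[2])/d[2]
def tri(c1,u1,c2,u2):
    o1,d1=ray(c1,u1);o2,d2=ray(c2,u2)
    s=np.linalg.lstsq(np.array([d1,-d2]).T,o2-o1,rcond=None)[0]
    a=o1+d1*s[0];b=o2+d2*s[1]; return (a+b)/2,np.linalg.norm(a-b)
def proj(c,X):
    K=np.array([[c["fx"],0,c["cx"]],[0,c["fy"],c["cy"]],[0,0,1.]])
    return cv2.projectPoints(np.array([X],float),cv2.Rodrigues(c["R"])[0],c["t"],K,np.array([c["k1"],0,0,0.]))[0][0,0]
def crop(c,x0,y0,x1,y1,s,f):
    im=cv2.resize(c["pixels"][y0:y1,x0:x1],None,fx=s,fy=s,interpolation=cv2.INTER_CUBIC)
    for x in range((x0+9)//10*10,x1,10): cv2.putText(im,str(x),((x-x0)*s,8),0,.3,(0,0,255),1); cv2.line(im,((x-x0)*s,10),((x-x0)*s,14),(0,0,255),1)
    for y in range((y0+9)//10*10,y1,10): cv2.putText(im,str(y),(0,(y-y0)*s+3),0,.3,(0,0,255),1)
    cv2.imwrite(f,im)
E
python3 - <<'E'
from h import *
d=pickle.load(open("c0.pkl","rb"))
crop(d["scene"],180,145,340,245,5,"pics/sc.png")
crop(d["side"],195,145,335,245,5,"pics/si.png")
E
```

```text
(no output)
```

View pics/sc.png

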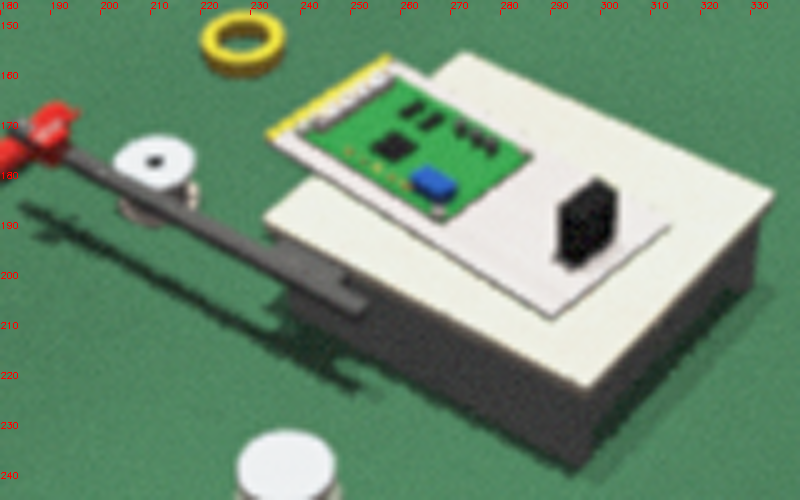

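View pics/si.png

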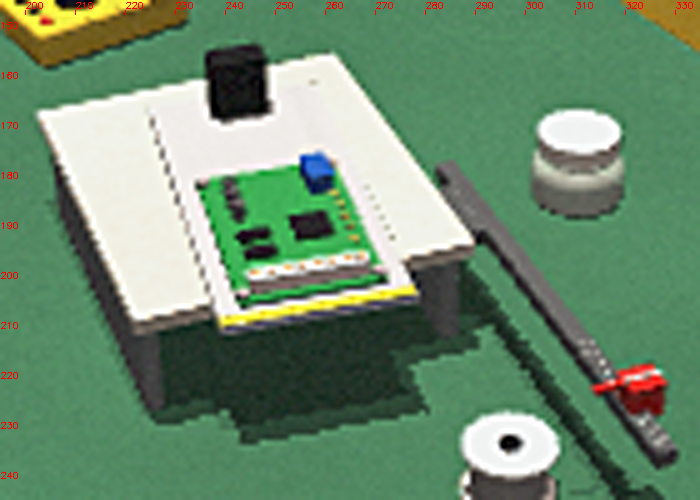

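```bash
python3 - <<'E'
from h import *
d=pickle.load(open("c0.pkl","rb")); a,b=d["scene"],d["side"]
S=lambda x,y:(180+(x+.5)/5-.5,145+(y+.5)/5-.5)
T=lambda x,y:(195+(x+.5)/5-.5,145+(y+.5)/5-.5)
P={}
for n,p,q in [("r_fl",(265,217),(473,245)),("r_bl",(588,387),(333,55)),("r_br",(774,194),(40,115)),("r_fr",(465,52),(135,332)),
 ("p_fl",(266,135),(415,291)),("p_fr",(388,57),(221,324)),("h_topfr",(560,200),(207,52))]:
    P[n],e=tri(a,S(*p),b,T(*q)); print(n,P[n].round(4),round(e,4))
c=(P["r_fl"]+P["r_bl"]+P["r_br"]+P["r_fr"])/4;print("c",c)
print("sizes",[round(np.linalg.norm(P[i]-P[j]),4) for i,j in [("r_fl","r_fr"),("r_bl","r_br"),("r_fl","r_bl"),("r_fr","r_br"),("p_fl","p_fr")]])
x=(P["r_fl"]+P["r_fr"]-P["r_bl"]-P["r_br"])[:2];print("riser yaw",np.degrees(np.arctan2(x[1],x[0])))
v=(P["p_fl"]-P["p_fr"]);print("plate yaw",np.degrees(np.arctan2(-v[0],v[1])))
E
```

```text
r_fl [ 0.6295 -0.0791  0.0871] 0.0029
r_bl [0.6824 0.196  0.0871] 0.0029
r_br [0.449  0.2391 0.0874] 0.0044
r_fr [ 0.3936 -0.0367  0.0843] 0.0072
p_fl [ 0.5603 -0.116   0.0987] 0.0009
p_fr [ 0.4378 -0.0784  0.0982] 0.0017
h_topfr [0.5616 0.1367 0.146 ] 0.034
c [0.53861951 0.07980546 0.08645916]
sizes [np.float64(0.2397), np.float64(0.2373), np.float64(0.2801), np.float64(0.2814), np.float64(0.1281)]
riser yaw -101.12585056648336
plate yaw -107.06323652560928
```

Triangulation gives the riser top at about 0.087 and the plate at about 0.098, and the sizes agree with those given. Next I'll take wrist views from two places over the plate and pointer, after checking clearance to the spray can.

```bash
python3 - <<'E'
from h import *
from workcell import bot
d=pickle.load(open("c0.pkl","rb")); a,b=d["scene"],d["side"]
print("can",tri(a,(152,129),b,(356,247)))
c=np.array([.5386,.0798]);th=np.radians(-101.1);ex=np.array([np.cos(th),np.sin(th)]);ey=np.array([-ex[1],ex[0]])
ph=np.radians(78.9);rv=np.pi*np.array([np.cos(ph/2),np.sin(ph/2),0])
t0=bot.current_clock()
for i,(x,y) in enumerate([(.06,.09),(.15,.09)]):
    p=c+x*ex+y*ey; pos=[*p,.26]; print(pos,bot.inverse_kinematics(pos,rv))
    bot.goto(pos,rv) if i==0 else bot.line_to(pos)
    bot.hold(.2)
    print(bot.current_clock()-t0)
    w=bot.read_camera("wrist"); pickle.dump(w,open(f"w{i}.pkl","wb")); cv2.imwrite(f"pics/w{i}.png",w["pixels"])
E
```

```text
can (array([ 0.56127963, -0.46846211,  0.18481882]), np.float64(0.00231075116612252))
[np.float64(0.6153650217677477), np.float64(0.003595463173133622), 0.26] [-1.90251959e-01  2.36279230e-01  1.41812937e+00 -4.44089210e-16
  1.48718405e+00 -1.56731674e+00]
2.4417
[np.float64(0.598038044780416), np.float64(-0.08472087658616843), 0.26] [-3.40562534e-01  2.06667991e-01  1.45263028e+00 -4.44089210e-16
  1.48229438e+00 -1.71762731e+00]
3.4417
```

View pics/w0.png

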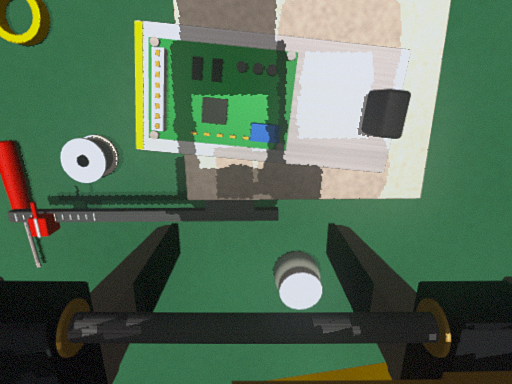

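View pics/w1.png

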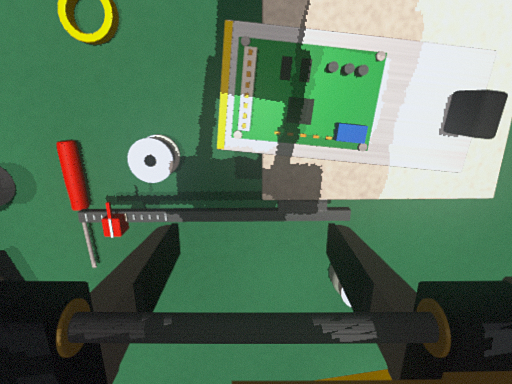

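In both wrist views the whole plate, the handle and the pointer needle are visible. The handle is at (387,113) and (475,113), and the needle at about (35,207) and (108,204). I'll zoom in on them.

```bash
python3 - <<'E'
from h import *
w=[pickle.load(open(f"w{i}.pkl","rb")) for i in (0,1)]
crop(w[0],0,190,70,250,6,"pics/a.png");crop(w[1],75,190,145,250,6,"pics/b.png")
cv2.imwrite("pics/ab.png",np.vstack([cv2.imread("pics/a.png"),cv2.imread("pics/b.png")])[:, :][:720])
crop(w[0],345,30,445,210,3,"pics/a.png");crop(w[1],425,30,512,210,3,"pics/b.png")
cv2.imwrite("pics/hd.png",np.hstack([cv2.imread("pics/a.png"),cv2.imread("pics/b.png")]))
a=cv2.imread("pics/ab.png");cv2.imwrite("pics/ab.png",np.hstack([a[:360],a[360:]])[:,:] if a.shape[1]*2<=850 else a)
print(cv2.imread("pics/ab.png").shape)
for c in w:
    im=c["pixels"].astype(int);B,G,R=im[...,0],im[...,1],im[...,2]
    red=(R>120)&(G<60)&(B<60)
    ys,xs=np.nonzero(red[195:245,:]); print("red",[(y+195,xs[ys==y].min(),xs[ys==y].max()) for y in range(0,50) if (ys==y).any()])
    yel=((R>150)&(G>130)&(B<90)).astype(np.uint8);n,l,s,ce=cv2.connectedComponentsWithStats(yel)
    print([ (s[i].tolist(),ce[i].round(1).tolist()) for i in range(1,n) if s[i][4]>80])
E
```

```text
(360, 840, 3)
red [(195, np.int64(8), np.int64(22)), (196, np.int64(8), np.int64(22)), (197, np.int64(9), np.int64(22)), (198, np.int64(9), np.int64(22)), (199, np.int64(10), np.int64(23)), (200, np.int64(10), np.int64(23)), (201, np.int64(10), np.int64(23)), (202, np.int64(10), np.int64(32)), (203, np.int64(11), np.int64(33)), (204, np.int64(11), np.int64(33)), (205, np.int64(11), np.int64(33)), (206, np.int64(12), np.int64(34)), (207, np.int64(12), np.int64(34)), (208, np.int64(12), np.int64(34)), (209, np.int64(12), np.int64(34)), (210, np.int64(31), np.int64(35)), (211, np.int64(32), np.int64(35)), (212, np.int64(32), np.int64(35)), (213, np.int64(33), np.int64(35)), (214, np.int64(33), np.int64(36)), (215, np.int64(33), np.int64(36)), (216, np.int64(33), np.int64(36)), (217, np.int64(33), np.int64(36)), (218, np.int64(29), np.int64(43)), (219, np.int64(28), np.int64(44)), (220, np.int64(28), np.int64(45)), (221, np.int64(28), np.int64(45)), (222, np.int64(28), np.int64(45)), (223, np.int64(28), np.int64(45)), (224, np.int64(28), np.int64(45)), (225, np.int64(29), np.int64(46)), 
[... 1344 characters left out ...]
int64(102), np.int64(118)), (220, np.int64(102), np.int64(119)), (221, np.int64(102), np.int64(119)), (222, np.int64(102), np.int64(119)), (223, np.int64(102), np.int64(119)), (224, np.int64(103), np.int64(119)), (225, np.int64(103), np.int64(119)), (226, np.int64(103), np.int64(119)), (227, np.int64(103), np.int64(120)), (228, np.int64(103), np.int64(120)), (229, np.int64(104), np.int64(120)), (230, np.int64(104), np.int64(120)), (231, np.int64(104), np.int64(120)), (232, np.int64(104), np.int64(120)), (233, np.int64(104), np.int64(120)), (234, np.int64(104), np.int64(121)), (235, np.int64(105), np.int64(121))]
[([57, 0, 56, 42, 822], [86.1, 22.7]), ([217, 21, 16, 128, 680], [223.3, 95.6])]
```

View pics/ab.png

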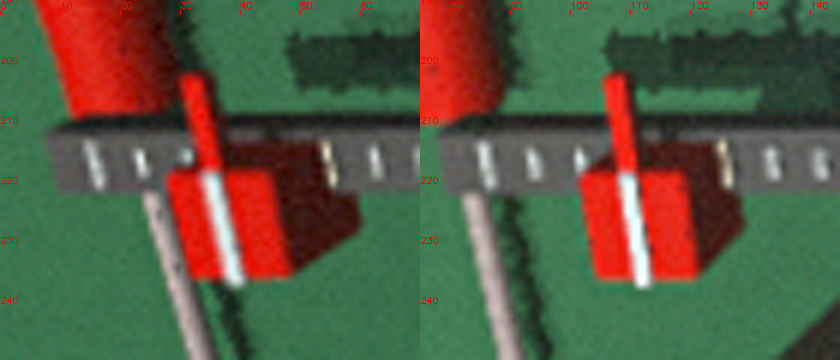

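View pics/hd.png

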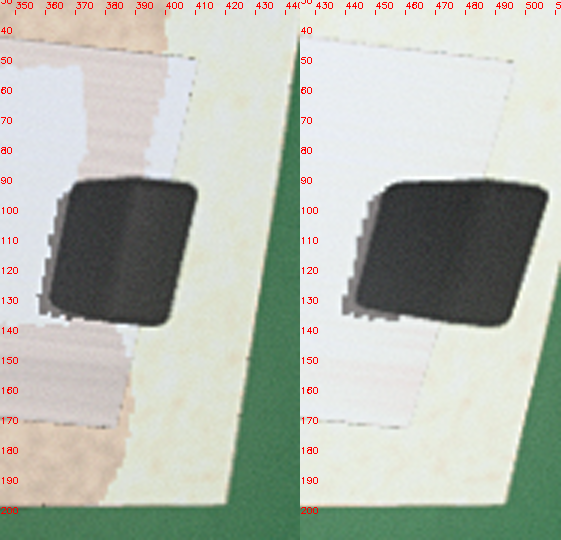

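```bash
python3 - <<'E'
from h import *
w=[pickle.load(open(f"w{i}.pkl","rb")) for i in (0,1)]
crop(w[0],125,10,205,210,3,"pics/a.png");crop(w[1],205,10,285,210,3,"pics/b.png")
cv2.imwrite("pics/fe.png",np.hstack([cv2.imread("pics/a.png"),cv2.imread("pics/b.png")])[:600])
n,e=tri(w[0],(31.1,201.7),w[1],(106.8,201.7));print("mark",n,e)
for nm,p,q in [("p_rr",(410.3,49),(496.3,50.3)),("p_rl",(381.7,172.3),(458.3,172.3)),("r_bl",(420.7,197.7),(493.3,198)),("r_fl",(187,199),(263,198))]:
    print(nm,tri(w[0],p,w[1],q))
E
```

```text
mark [ 0.59529282 -0.25629605  0.1007259 ] 9.268352031434743e-05
p_rr (array([0.51567911, 0.18752433, 0.09665342]), np.float64(0.0002796232489852862))
p_rl (array([0.64107534, 0.15074099, 0.09270324]), np.float64(4.526809867663903e-05))
r_bl (array([0.68417435, 0.19763054, 0.08640927]), np.float64(0.0004772017558609007))
r_fl (array([ 0.62867376, -0.07758149,  0.0934325 ]), np.float64(0.00106063729447253))
```

View pics/fe.png

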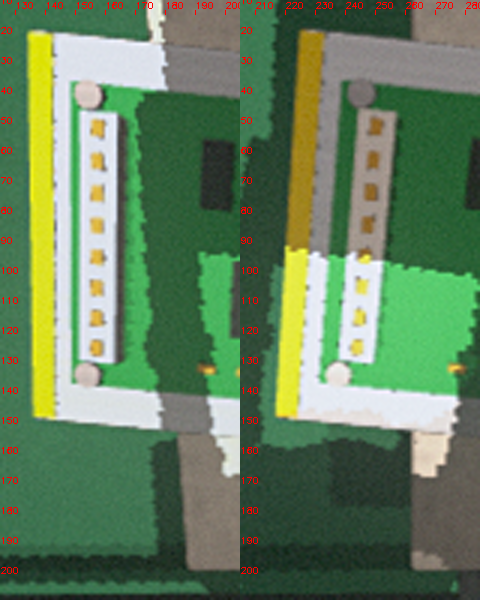

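```bash
python3 - <<'E'
from h import *
w=[pickle.load(open(f"w{i}.pkl","rb")) for i in (0,1)]
px={"p_fr":((134,19.7),(224.8,19.7)),"p_fl":((135.8,148.7),(216.8,148.7)),"p_rr":((410.3,49),(496.3,50.3)),"p_rl":((381.7,172.3),(458.3,172.3)),
"r_bl":((420.7,197.7),(493.3,198)),"r_fl":((187.2,199.8),(262.5,199.8)),"mark":((31.1,201.7),(106.8,201.7))}
Q={}
for k,v in px.items():
    z=.09 if k[0]=="r" else .098
    a,b=[onz(w[i],v[i],z)[:2] for i in (0,1)]
    Q[k]=(a+b)/2; print(k,tri(w[0],v[0],w[1],v[1])[0].round(4),a.round(4),b.round(4))
ang=lambda v:np.degrees(np.arctan2(v[1],v[0]))
for s in "lr": v=Q["p_f"+s]-Q["p_r"+s];print("plate side",np.linalg.norm(v),ang(v))
for s in "fr": v=Q[f"p_{s}l"]-Q[f"p_{s}r"];print("plate w",np.linalg.norm(v),ang(v)-90)
v=Q["r_fl"]-Q["r_bl"];print("riser",np.linalg.norm(v),ang(v))
for i in (0,1):
    e=onz(w[i],px["r_fl"][i],.09)-onz(w[i],px["r_bl"][i],.09); print(ang(e[:2]))
c=sum(Q["p_"+s] for s in("fr","fl","rr","rl"))/4;print("plate c",c)
# handle direct: bounding top-face corners
E
```

```text
p_fr [ 0.4367 -0.0804  0.0989] [ 0.4362 -0.0806] [ 0.4368 -0.0805]
p_fl [ 0.5599 -0.1168  0.0992] [ 0.5599 -0.1173] [ 0.5602 -0.1171]
p_rr [0.5157 0.1875 0.0967] [0.5156 0.1869] [0.5158 0.1865]
p_rl [0.6411 0.1507 0.0927] [0.6394 0.1487] [0.6391 0.1473]
r_bl [0.6842 0.1976 0.0864] [0.6823 0.1958] [0.6827 0.1949]
r_fl [ 0.6311 -0.0786  0.0907] [ 0.6312 -0.0787] [ 0.6314 -0.0786]
mark [ 0.5953 -0.2563  0.1007] [ 0.5958 -0.2586] [ 0.596  -0.2579]
plate side 0.27675414561215944 -106.62643970212291
plate side 0.27871725354783844 -106.51347456772936
plate w 0.12887450924619542 -106.51174434086188
plate w 0.1294349980611192 -107.38101371409124
riser 0.2787381671295809 -100.58447006406227
-100.54687533524869
-100.62220328491445
plate c [0.53787269 0.03423515]
```

```bash
python3 - <<'E'
from h import *
ang=lambda v:np.degrees(np.arctan2(v[1],v[0]))
def fitedge(c,p,q,z,n=60,half=6,rng=(.05,.95)):
    g=cv2.cvtColor(c["pixels"],cv2.COLOR_BGR2GRAY).astype(np.float32)
    p,q=np.array(p,float),np.array(q,float);d=q-p;nn=np.array([-d[1],d[0]])/np.linalg.norm(d);pts=[]
    for s in np.linspace(*rng,n):
        k=np.arange(-half,half+.1,.25);xy=p+s*d+k[:,None]*nn
        v=cv2.remap(g,xy[:,0].astype(np.float32)[None],xy[:,1].astype(np.float32)[None],1)[0]
        gr=np.abs(np.gradient(cv2.GaussianBlur(v[None],(9,1),0)[0]))
        j=gr[3:-3].argmax()+3
        if gr[j]>1.5: pts.append(onz(c,xy[j],z)[:2])
    pts=np.array(pts,np.float32);l=cv2.fitLine(pts,cv2.DIST_HUBER,0,.0005,.001).ravel()
    r=np.abs((pts-l[2:])@np.array([-l[1],l[0]]));return ang(l[:2]),l[2:],len(pts),np.median(r)
w=[pickle.load(open(f"w{i}.pkl","rb")) for i in (0,1)]
d=pickle.load(open("c0.pkl","rb"));a,b=d["scene"],d["side"]
print("riser +y",fitedge(w[0],(187,199.5),(420.7,197.9),.09),fitedge(w[1],(262.5,199.5),(493,198),.09))
print("riser back",fitedge(w[0],(420.7,197.7),(450,0),.09))
print("bar", fitedge(w[0],(60,220.5),(275,219),.082,half=3),fitedge(w[1],(130,221.5),(345,219.5),.082,half=3))
S=lambda x,y:(180+(x+.5)/5-.5,145+(y+.5)/5-.5)
T=lambda x,y:(195+(x+.5)/5-.5,145+(y+.5)/5-.5)
print("scene +y",fitedge(a,S(265,217),S(588,387),.09,half=3),"back",fitedge(a,S(588,387),S(774,194),.09,half=3),"-y",fitedge(a,S(465,52),S(774,194),.09,half=3))
print("side +y",fitedge(b,T(473,245),T(333,55),.09,half=3),"back",fitedge(b,T(333,55),T(40,115),.09,half=3),"-y",fitedge(b,T(135,332),T(40,115),.09,half=3))
E
```

```text
riser +y (np.float32(79.4275), array([0.655869  , 0.05312717], dtype=float32), 60, np.float32(0.00028778333)) (np.float32(79.2981), array([0.65604204, 0.05426779], dtype=float32), 60, np.float32(0.0002806345))
riser back (np.float32(-10.73605), array([0.56038517, 0.21757336], dtype=float32), 60, np.float32(9.4950985e-05))
bar (np.float32(78.72422), array([ 0.6612833 , -0.08103997], dtype=float32), 35, np.float32(0.00038296482)) (np.float32(79.09814), array([ 0.65722454, -0.10701223], dtype=float32), 43, np.float32(0.00036380618))
scene +y (np.float32(79.17835), array([0.66316116, 0.0798615 ], dtype=float32), 60, np.float32(2.1772196e-06)) back (np.float32(-10.51764), array([0.60088664, 0.21368995], dtype=float32), 60, np.float32(0.00020273344)) -y (np.float32(79.06028), array([0.42839813, 0.14127667], dtype=float32), 60, np.float32(0.00020614293))
side +y (np.float32(79.38427), array([0.6555186, 0.0464257], dtype=float32), 60, np.float32(0.00020514482)) back (np.float32(-10.3749695), array([0.5079235 , 0.22706614], dtype=float32), 60, np.float32(0.0019554405)) -y (np.float32(79.26458), array([0.417989, 0.08097 ], dtype=float32), 60, np.float32(0.00029672333))
```

Riser yaw is −100.7° (all edges agree within 0.4°) and plate yaw is −106.6°. The mark is 182 beyond the riser front and the handle is at about (0.571, 0.145). Now I'll approach, checking centring with the wrist camera.

```bash
python3 - <<'E'
from h import *
from workcell import bot
ph=np.radians(73.4);rv=np.pi*np.array([np.cos(ph/2),np.sin(ph/2),0])
bot.goto([.571,.145,.19],rv); bot.hold(.1)
w=bot.read_camera("wrist");pickle.dump(w,open("w2.pkl","wb"));print(bot.current_clock(),bot.current_ee_pos(),bot.current_contact_force())
im=w["pixels"].copy()
R=np.array([[np.cos(ph),-np.sin(ph)],[np.sin(ph),np.cos(ph)]])
for z in (.148,.098):
  for sx in(-1,1):
    for sy in (-1,1):
      p=proj(w,[*(np.array([.571,.145])+R@[sx*.012,sy*.022]),z]);cv2.circle(im,tuple(int(round(v)) for v in p),2,(0,0,255) if z>.1 else (255,0,0),-1)
cv2.imwrite("pics/w2.png",im)
E
```

```text
4.75 [0.5718774  0.1436483  0.19070015] [ 1.4666     -0.00822312  0.8586178 ]
```

View pics/w2.png

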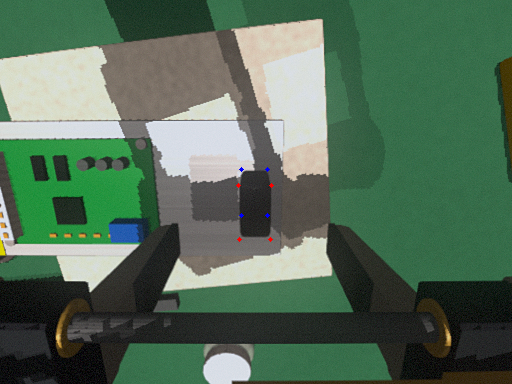

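The marked handle corners, (239–270, 185–240), lie on the black handle to within 1–2 px, so it is centred between the fingers. Now I'll descend and grip.

```bash
python3 - <<'E'
from h import *
from workcell import bot
bot.line_to([.571,.145,.103],max_speed=.08)
print(bot.current_clock(),bot.current_ee_pos(),bot.current_contact_force())
bot.set_gripper(0.0,40)
bot.hold(.1)
print(bot.current_clock(),bot.current_ee_pos(),bot.current_contact_force(),bot.current_ft_torque(),bot.current_opening()*92)
for n in("wrist","scene","side"):
    c=bot.read_camera(n);pickle.dump(c,open(f"g_{n}.pkl","wb"))
    cv2.imwrite(f"pics/g_{n}.png",c["pixels"])
crop(pickle.load(open("g_side.pkl","rb")),195,105,335,245,4,"pics/g_sc.png")
E
```

```text
5.9917 [0.57158219 0.14502746 0.10375185] [-0.95852817  0.31243908 -0.38811412]
7.125 [0.57102293 0.14509237 0.10298596] [1.34470158 0.96321023 0.39031878] [0.08489318 0.03272847 0.06516119] 23.429042649753374
```

View pics/g_sc.png

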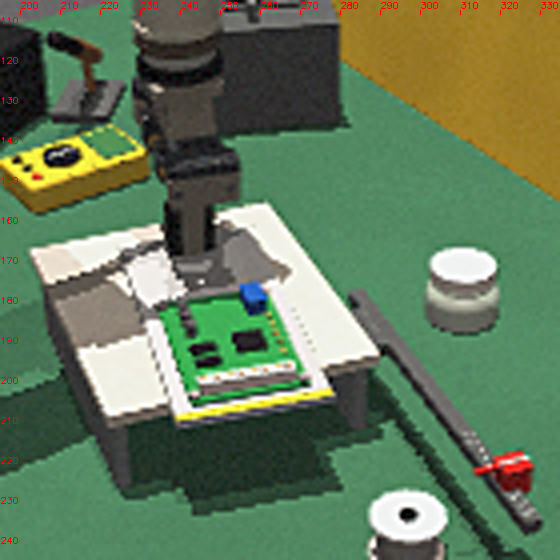

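View pics/g_wrist.png

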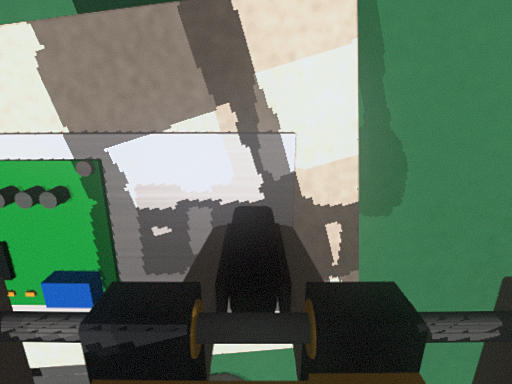

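The handle is gripped (opening 23.4, expected 24) and the plate edges run parallel to the jaws. Next I'll slide to 20 short of the mark, squaring and centring on the way with a light downward bias.

```bash
cat > tgt.py <<'E'
import numpy as np
th=np.radians(-100.7);ex=np.array([np.cos(th),np.sin(th)]);ey=np.array([-ex[1],ex[0]])
mark=np.array([.5955,-.2575])
lat=np.array([.656,.0537])@ey-.12
def H(short=0): return lat*ey+(mark@ex-.255-short)*ex
ph=th+np.pi;rv=np.pi*np.array([np.cos(ph/2),np.sin(ph/2),0])
E
python3 - <<'E'
from h import *
from tgt import *
from workcell import bot
print(H(.02),H(0))
bot.line_to([.571,.145,.102],max_speed=.02)
print(bot.current_contact_force())
bot.line_to([*H(.02),.102],rv,max_speed=.05)
print(bot.current_clock(),bot.current_ee_pos(),bot.current_contact_force(),bot.current_ft_torque())
bot.hold(.3)
print(bot.current_ee_pos(),bot.current_contact_force(),bot.current_ft_torque(),bot.current_opening()*92)
for n in("wrist","scene","side"):
    c=bot.read_camera(n);pickle.dump(c,open(f"m_{n}.pkl","wb"))
    cv2.imwrite(f"pics/m_{n}.png",c["pixels"])
crop(pickle.load(open("m_side.pkl","rb")),195,145,335,265,5,"pics/m_si.png")
crop(pickle.load(open("m_scene.pkl","rb")),165,125,325,235,5,"pics/m_sc.png")
E
```

```text
[0.53028439 0.03468871] [0.52657106 0.01503645]
[-3.13297866 -0.21326719  5.51482216]
10.025 [0.53131261 0.03554547 0.10312317] [0.62226249 5.39843525 5.39384   ] [ 0.83368714  0.21637921 -0.2327335 ]
[0.53132653 0.03554806 0.1031312 ] [2.04403281 5.94741594 6.39912391] [ 0.84313025  0.19675213 -0.20771342] 23.679369906854355
```

View pics/m_si.png

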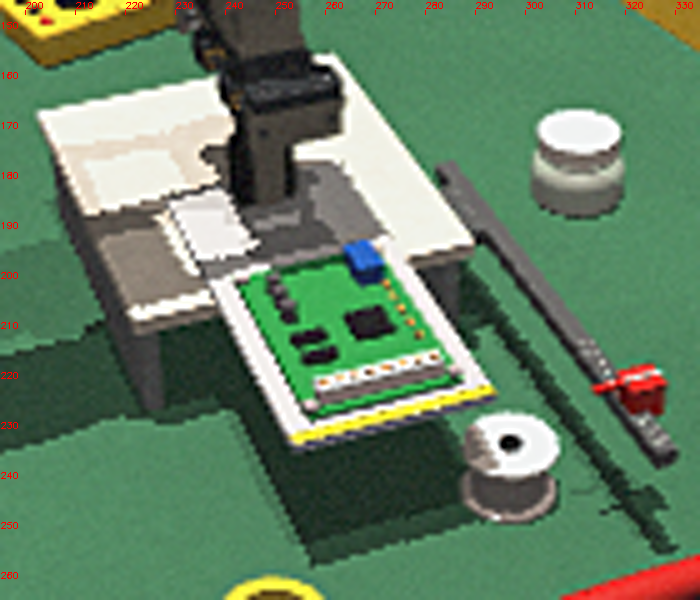

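View pics/m_sc.png

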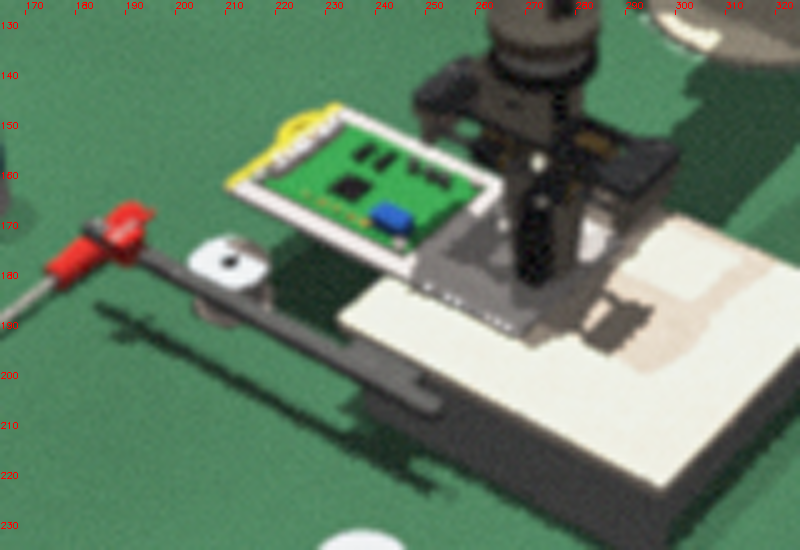

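View pics/m_wrist.png

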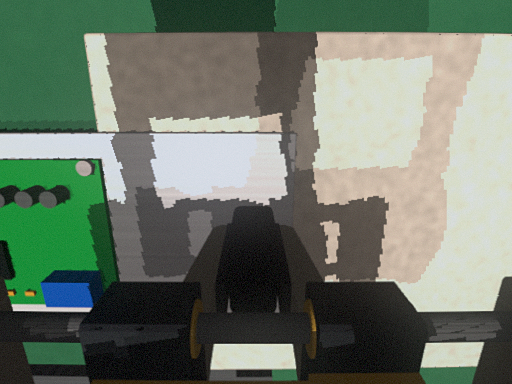

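```bash
python3 - <<'E'
from h import *
from tgt import *
a,b=[pickle.load(open(f"m_{n}.pkl","rb")) for n in("scene","side")]
S=lambda x,y:(165+(x+.5)/5-.5,125+(y+.5)/5-.5)
T=lambda x,y:(195+(x+.5)/5-.5,145+(y+.5)/5-.5)
fl,e1=tri(a,S(227,184),b,T(494,388));fr,e2=tri(a,S(338,104),b,T(292,434))
print(fl,e1,fr,e2,np.linalg.norm(fl-fr));m=(fl+fr)/2
v=fl-fr;print("yaw",np.degrees(np.arctan2(v[1],v[0]))-90)
print("short tri",(mark-m[:2])@ex, "lat",m[:2]@ey-lat)
for c,p,q in((a,S(227,184),S(338,104)),(b,T(494,388),T(292,434))):
    p,q=onz(c,p,.098)[:2],onz(c,q,.098)[:2];print("plane:",(mark-(p+q)/2)@ex,np.degrees(np.arctan2(*(p-q)[::-1]))-90)
print("mark in side", onz(b,T(594,388),.098), proj(a,[*mark,.098]),proj(b,[*mark,.098]),T(594,388))
w=pickle.load(open("m_wrist.pkl","rb"));print((H(.02)+0-np.array([.5313,.0355]))@ex)
E
```

```text
[ 0.54669507 -0.22413949  0.09942224] 0.002087953343985219 [ 0.42240975 -0.19745575  0.10057416] 0.0008871697520729322 0.12712273134066182
yaw -102.11730773316559
short tri 0.02529109544649134 lat 0.0006417840213583936
plane: 0.02367873488682016 -101.50239223753852
plane: 0.026908074678438313 -102.879030482198
mark in side [ 0.59910798 -0.25574442  0.098     ] [195.33961718 166.69246751] [312.78893558 222.92543826] (313.4, 222.2)
0.0009857526795251977
```

```bash
cat >> h.py <<'E'
ang=lambda v:np.degrees(np.arctan2(v[1],v[0]))
def fitedge(c,p,q,z,n=60,half=6,rng=(.05,.95),ch=None):
    g=(cv2.cvtColor(c["pixels"],cv2.COLOR_BGR2GRAY) if ch is None else c["pixels"][...,ch]).astype(np.float32)
    p,q=np.array(p,float),np.array(q,float);d=q-p;nn=np.array([-d[1],d[0]])/np.linalg.norm(d);pts=[]
    for s in np.linspace(*rng,n):
        k=np.arange(-half,half+.1,.25);xy=p+s*d+k[:,None]*nn
        v=cv2.remap(g,xy[:,0].astype(np.float32)[None],xy[:,1].astype(np.float32)[None],1)[0]
        gr=np.abs(np.gradient(cv2.GaussianBlur(v[None],(9,1),0)[0]))
        j=gr[3:-3].argmax()+3
        if gr[j]>1.5: pts.append(onz(c,xy[j],z)[:2])
    pts=np.array(pts,np.float32);l=cv2.fitLine(pts,cv2.DIST_HUBER,0,.0005,.001).ravel()
    r=np.abs((pts-l[2:])@np.array([-l[1],l[0]]));return round(float(ang(l[:2])),2),l[2:].round(4),len(pts),round(float(np.median(r)),5)
E
python3 - <<'E'
from h import *
from tgt import *
from workcell import bot
a,b,w=[pickle.load(open(f"m_{n}.pkl","rb")) for n in("scene","side","wrist")]
S=lambda x,y:(165+(x+.5)/5-.5,125+(y+.5)/5-.5)
T=lambda x,y:(195+(x+.5)/5-.5,145+(y+.5)/5-.5)
r=bot.current_tool_rot();M=cv2.Rodrigues(r)[0];print("tool yaw",ang(M[:2,0]),"z",M[:,2],"target",np.degrees(ph))
print("wrist plate -y",fitedge(w,(2,133),(290,133),.098,half=4),"riser -y",fitedge(w,(90,34),(480,34),.09,half=4),"front",fitedge(w,(87,38),(96,115),.09,half=5), "plate rear",fitedge(w,(295,140),(297,190),.098,half=4))
print("side front r-ch",fitedge(b,T(292,438),T(494,392),.098,half=2,ch=2),"plate -y",fitedge(b,T(210,285),T(290,440),.098,half=2),"+y",fitedge(b,T(400,245),T(494,386),.098,half=2))
print("scene +y",fitedge(a,S(228,186),S(400,275),.098,half=2),"-y",fitedge(a,S(340,103),S(490,175),.098,half=2),"front",fitedge(a,S(226,183),S(275,145),.098,half=2,ch=2))
E
```

```text
tool yaw 79.26186950576844 z [ 0.00240659  0.00176781 -0.99999554] target 79.3
wrist plate -y (79.38, array([ 0.4545, -0.0156], dtype=float32), 60, 0.00024) riser -y (79.5, array([0.4183, 0.081 ], dtype=float32), 55, 5e-05) front (-10.81, array([ 0.4213, -0.0388], dtype=float32), 60, 9e-05) plate rear (-10.16, array([0.4856, 0.0691], dtype=float32), 40, 0.00012)
side front r-ch (-10.91, array([ 0.48  , -0.2152], dtype=float32), 60, 0.00069) plate -y (79.06, array([ 0.4346, -0.1221], dtype=float32), 60, 9e-05) +y (78.78, array([ 0.5595, -0.1624], dtype=float32), 59, 0.0)
scene +y (78.97, array([ 0.5646, -0.1411], dtype=float32), 60, 0.00049) -y (79.62, array([ 0.4325, -0.1227], dtype=float32), 60, 0.00047) front (-11.01, array([ 0.5147, -0.2233], dtype=float32), 60, 0.00028)
```

Squareness is within about 0.3° of the riser, and the remaining distance is about 20–21 by the wrist camera. I'll do the last stretch.

```bash
python3 - <<'E'
from h import *
from tgt import *
from workcell import bot
bot.line_to([*H(-.001),.102],rv,max_speed=.03)
bot.hold(.4)
e=np.array(bot.current_ee_pos());print(bot.current_clock(),e,(H(0)-e[:2])@ex,bot.current_contact_force(),bot.current_ft_torque(),bot.current_opening()*92)
for n in("wrist","scene","side"):
    c=bot.read_camera(n);pickle.dump(c,open(f"f_{n}.pkl","wb"))
    cv2.imwrite(f"pics/f_{n}.png",c["pixels"])
crop(pickle.load(open("f_side.pkl","rb")),245,205,335,250,8,"pics/f_si.png")
crop(pickle.load(open("f_scene.pkl","rb")),175,130,255,190,9,"pics/f_sc.png")
w=pickle.load(open("f_wrist.pkl","rb"))
print("wrist plate -y",fitedge(w,(2,133),(290,133),.098,half=4), "plate rear",fitedge(w,(295,140),(297,190),.098,half=4))
E
```

```text
11.725 [0.52726071 0.0147676  0.10305617] -0.00013612916323045416 [1.00928279 4.88783764 5.3780292 ] [ 0.79356923  0.2069356  -0.18671897] 23.742890000557292
wrist plate -y (79.4, array([ 0.4498, -0.0399], dtype=float32), 60, 0.00017) plate rear (-5.45, array([0.4805, 0.0483], dtype=float32), 40, 0.00056)
```

View pics/f_si.png

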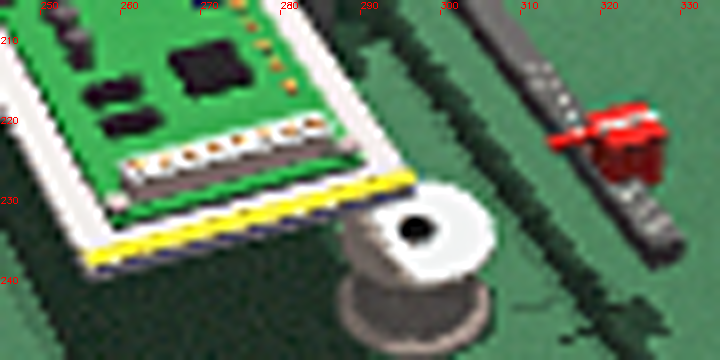

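View pics/f_sc.png

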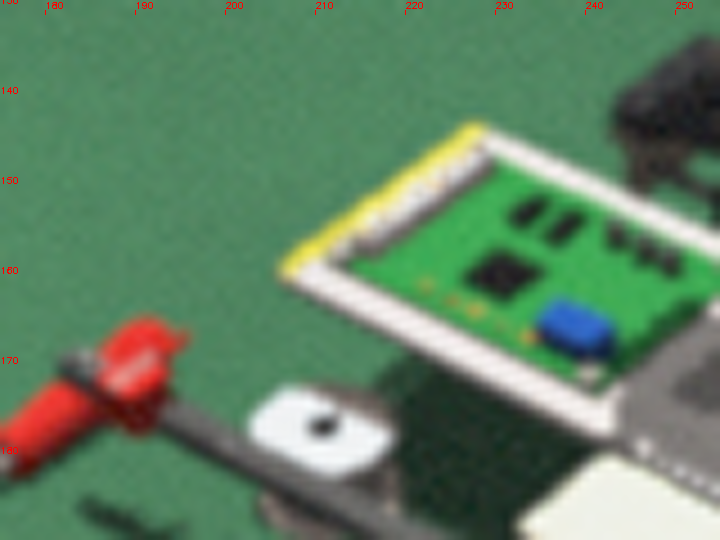

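View pics/f_wrist.png

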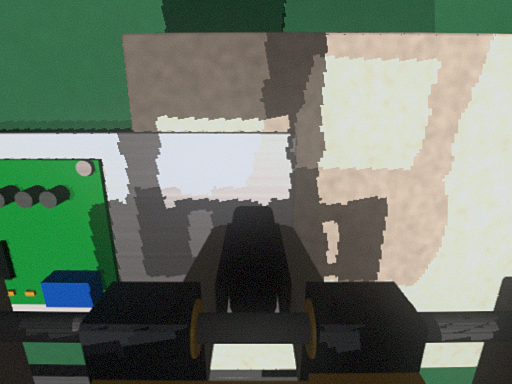

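```bash
python3 - <<'E'
from h import *
from tgt import *
a,b=[pickle.load(open(f"f_{n}.pkl","rb")) for n in("scene","side")]
S=lambda x,y:(175+(x+.5)/9-.5,130+(y+.5)/9-.5)
T=lambda x,y:(245+(x+.5)/8-.5,205+(y+.5)/8-.5)
fl,e1=tri(a,S(283,272),b,T(413,184));fr,e2=tri(a,S(480,121),b,T(90,265));tp,e3=tri(a,S(186,338),b,T(551,143))
print(fl,e1,fr,e2,tp,e3,np.linalg.norm(fl-fr))
print("edge minus tip along ex", ((fl+fr)/2-tp)[:2]@ex, "edge-wristmark",((fl+fr)/2)[:2]@ex-mark@ex, "yaw",ang((fl-fr)[:2]))
for nm,c,p,q,t in(("scene",a,S(283,272),S(480,121),S(186,338)),("side",b,T(413,184),T(90,265),T(551,143))):
  for z in (.098,):
    p,q,t=[onz(c,v,z)[:2] for v in(p,q,t)];m=(p+q)/2
    print(nm,"edge-tip",(m-t)@ex,"edge-mark",(m-mark)@ex,"yaw",ang(p-q),"fl-tip",(p-t)@ex,"w",np.linalg.norm(p-q))
fe=fitedge(b,T(90,265),T(413,184),.098,half=1.5,ch=2);print(fe,(fe[1]-mark)@ex)
fe=fitedge(a,S(281,272),S(478,122),.098,half=1.5,ch=2);print(fe,(fe[1]-mark)@ex)
for X in (mark,): print("mark exp crop px scene",(proj(a,[*X,.098])-[175,130]+.5)*9,"side",(proj(b,[*X,.098])-[245,205]+.5)*8)
# cursor unmoved?
for n in("scene","side"):
  i=[pickle.load(open(f,"rb")) for f in("c0.pkl",)][0][n]["pixels"].astype(int);j={"scene":a,"side":b}[n]["pixels"].astype(int)
  y0,y1,x0,x1=(163,180,182,198) if n=="scene" else (214,232,308,332)
  print(n,"cursor diff",np.abs(i-j)[y0:y1,x0:x1].mean())
E
```

```text
[ 0.54168053 -0.24580423  0.09621753] 0.0023948722296817005 [ 0.41569219 -0.22274548  0.09909812] 0.0037953027542090914 [ 0.59820913 -0.2565892   0.09816374] 0.0006403834824072419 0.12811348641947695
edge minus tip along ex 0.0002650228606741601 edge-wristmark -0.0011329330188485087 yaw -10.371648229328763
scene edge-tip -0.0005402893530644667 edge-mark -0.0019247803585306796 yaw -9.193464484600261 fl-tip -0.0022713011505390173 w 0.13168106370732174
side edge-tip 0.0018230422312076736 edge-mark 0.00047504462550123467 yaw -11.444631408572166 fl-tip 0.0026440065993275346 w 0.12634201847008053
(-10.79, array([ 0.4783, -0.2364], dtype=float32), 60, 0.00068) 0.001026989768037075
(-10.19, array([ 0.4687, -0.2354], dtype=float32), 60, 0.00029) 0.001826791635421502
mark exp crop px scene [187.55655466 334.73220761] side [546.31148461 147.40350605]
scene cursor diff 2.9166666666666665
side cursor diff 3.071759259259259
```

The front edge is within about 1 of the pointer tip, square within about 0.5°, at a height of 0.096–0.099 (flat). The tool is pressing down with 5 N, so I'll hand it in.

```bash
python3 - <<'E'
from workcell import bot
import numpy as np
print(bot.current_clock(),np.abs(bot.current_joint_vel()).max(),bot.current_contact_force(),bot.current_tool_rot())
bot.job_done()
E
```

```text
11.875 0.0028599444227155736 [0.75781332 4.48572257 5.96544817] [2.41951868 2.00362265 0.00410178]
the job is handed in; nothing more can be done
```

I gripped the handle across its 24 side at 40 N. I slid the plate out while squaring and centring it, then handed the job in at 11.9 s, still holding the plate and pressing it down with about 6 N.

**Front edge against the pointer tip:**

| Measurement | Edge ahead of tip (mm) |
|---|---|
| Triangulated from both cameras | +0.3 |
| Scene camera only | −0.5 |
| Side camera only | +1.8 |
| TCP position, from the wrist camera's mark | +0.1 |

- **Squareness:** the wrist fit put the plate's side at 79.4° against 79.3–79.5° for the riser. The front-edge line fits were within 0.5° of square. Edges drawn between hand-picked corners were noisier, up to 1.5° off and of opposite sign in the two cameras.
- **Flatness:** the front corners triangulated at heights of 96 and 99, against 98 for the plate's upper face. The tool was vertical to within 0.003 rad.
- **Undisturbed things:** the pixels around the pointer and cursor matched the first images apart from noise. I did not re-measure the other bench items; the pictures showed no contact with them.
- **Failed check:** the final wrist fit of the plate's rear edge gave −5.45°, because a shadow line fell on it, so I discarded it. The same fit 20 mm earlier read −10.2°, against −10.7° for the riser's front edge direction.

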